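Stir the drying beads

ROBOT

A 7-joint arm with a two-finger parallel gripper is mounted at the origin on the work surface; the furniture and walls round the work are solid. World frame = base frame: x ahead of the robot, y to its left, z up, the work surface at z = 0. Lengths are in m, angles in rad, forces in N, time in s.
With the tool pointing down it reaches from about 0.425 to 0.875 m from the base axis. Payload 4.7 kg.
Tool frame: the origin (TCP) lies at the very end of the fingers, on their centre line; the grasp point (between the pads) lies 19 mm behind it; x points along the fingers, z is the direction in which the jaws open and shut, and the axes are right-handed (so a half turn about x gives the same grasp; the last joint's range is limited). The gripper opens to 85 mm and grips with 20 to 120 N. Pads are 22 mm wide; open, the fingers measure 114 mm over their backs; the gripper's body (76 mm by 85 mm) begins 54 mm behind the grasp point. The pads swing forward as they close: fully open they stand 13 mm farther back than shut.
Start: joints at [-1.092, 0.321, -0.07, 1.45, 0.023, 1.371, -0.057], TCP at [0.291, 0.581, 0.231] pointing down, gripper open.
Joint ranges: [-2.86, 2.86], [-0.3, 2.09], [-1.38, 1.24], [0.06, 2.45], [-1.56, 4.7], [0.09, 2.05], [-2.69, 2.69]. Speed limits (rad/s): [2.57, 2.57, 3.14, 3.14, 3.14, 3.14, 3.14].

INTERFACE

Orientations are given as a 3x3 rotation matrix whose columns are the frame's x, y, z axes.
In Python, from workcell import ctrl, claw, kinematics, grab_frame, job, sensors gives the robot as it stands. Calls block until the motion is done:
- ctrl.movep(position, orientation): joint-space move of the TCP to a pose.
- ctrl.movel(position, feed=0.15, ori=None, f_stop=None): straight line of the TCP; ori=None keeps the orientation; feed is the mean speed in m/s. With f_stop (N) it stops when the force on the tool has changed by that much, and returns True; else False.
- ctrl.move_j(angles): joint-space move.
- claw.open_gripper() and claw.close_gripper(): open the fingers fully, or close them until they stop; the grip force is fixed at half the most.
- ctrl.pause(seconds).
- kinematics.solve_ik(position, orientation): joint angles nearest the present ones, or None.
- grab_frame(name): name is "scene" or "top"; returns a dict with "pixels" (420x560x3 uint8, red, green, blue), "K" (3x3 intrinsics, pixels), "R" (3x3) and "t" (3): a world point X has camera coordinates R X + t. Camera axes: x right, y down, z forward; pixel columns grow to the right and rows downward; lengths in m; the calibration is good to about 2 mm. A picture is of the moment at which its call begins. There is no depth.
A pose or a line that the arm cannot do raises ctrl.MotionError and nothing moves.
- job.finish_job(): hands the job in, once; it reports no verdict.
Readings, each from a call of its own:
- sensors.get_clock(): time.
- sensors.get_joints(): joint angles.
- sensors.get_joint_velocities(): joint speeds.
- sensors.get_tau(): joint torques, N m.
- sensors.get_position(): TCP position.
- sensors.get_ee_rot(): TCP orientation.
- sensors.get_wrist_force(): force on the tool from outside, world axes, zero at the start.
- sensors.get_wrist_torque(): the same for the moment, N m.
- sensors.get_finger_gap(): finger opening in m.
Only numpy, scipy, OpenCV 4.12 (cv2) and the standard library are available. Lean on these libraries where they do the work, as an engineer would, in place of code of your own. Each camera call takes 0.05 s, during which the arm holds its last target. There are 200 camera calls.

TASK

Freshly lacquered wooden beads are drying in the aluminium pan and must not stick to it. Take the wooden stirring rod out of its stand and stir all round the pan with it until every bead has been pushed well away, at least 2 cm, from where it lay, without touching the beads with the fingers. Then stand the rod back in its stand, with all the beads still in the pan.

Things in the scene. Friction and masses are not known exactly. Their poses are not given: they have to be found in the camera images.
- pan_floor (a point): Centre of the inner floor of the round, shallow aluminium pan (no handle; the only pan on the bench, fixed to it), z up. Floor 5 mm above the bench; inner diameter 144 mm at the floor, 152 mm at the rim; outer diameter 160 mm; rolled rim 53 mm above the inner floor. Four beads lie in it.
- stand_socket (a point): Centre of the socket's floor, 12 mm above the bench, z up. The stand, fixed to the bench: dark wooden disc 84 mm across, on it a dark steel tube, 20 mm wide inside up to 42 mm above the socket floor, then a funnel up to a mouth 57 mm wide inside (66 outside), 82 mm above the socket floor. The rod stands in it; the funnel guides it home.
- rod_grip (a point): Middle of the handle of the stirring rod: straight, round, pale wood, 215 mm long, about 80 g, loose, standing in the stand, leaning up to 6 degrees. Handle round (any yaw), 26 mm thick from 33 mm below to 30 mm above this point; rod 16 mm thick below it. Point 40 mm below the top end, 175 mm from the lower end; z along the rod to its top. Gripped firmly, it stays in line with the fingers.
- rod_tip (a point): Lower end of the same stirring rod, on its axis, 175 mm from rod_grip (axis z towards the top).
- bead0_center (a point): Centre of one of the four alike chunky turned wooden beads in the pan: barrel shaped, 24 mm in diameter, 20 mm high, with a small dark bore, 12 g, loose, standing on its flat end on the floor of the pan, within 35 mm of the pan's centre at the start.
- bead1_center (a point): Centre of one of the four alike chunky turned wooden beads in the pan: barrel shaped, 24 mm in diameter, 20 mm high, with a small dark bore, 12 g, loose, standing on its flat end on the floor of the pan, within 35 mm of the pan's centre at the start.
- bead2_center (a point): Centre of one of the four alike chunky turned wooden beads in the pan: barrel shaped, 24 mm in diameter, 20 mm high, with a small dark bore, 12 g, loose, standing on its flat end on the floor of the pan, within 35 mm of the pan's centre at the start.
- bead3_center (a point): Centre of one of the four alike chunky turned wooden beads in the pan: barrel shaped, 24 mm in diameter, 20 mm high, with a small dark bore, 12 g, loose, standing on its flat end on the floor of the pan, within 35 mm of the pan's centre at the start.
Things that resemble listed ones, but are neither listed nor needed, are in the scene too. Of the things like the part that bears rod_grip, leave any that is black, green or purple; of the rest the smaller one is meant.

How it is judged:
By the outcome, as a careful person would: the job done as asked, in the order asked, and still so for the second after the job is handed in, with the robot touching nothing.
It also fails if it takes over 72 s, if anything falls off the work surface, if the arm or the gripper's body presses on something with over 40 N, if the wrist force passes 120 N, or if a joint passes its speed limit or range.

## Working session

There is one attempt and no reset: what is moved stays moved. The work goes in short steps, each a Python script; the robot and the scene stay as the last script left them, time stands still between calls to the robot, and variables do not carry over. Pictures are saved under pics/ and viewed, about 8 in all and at most 12, crops included, and the job is handed in when it is done.

```bash
mkdir -p pics; python3 - <<'E'
from workcell import *
import workcell,cv2,numpy as np
from workcell import grab_frame,sensors
for n in("scene","top"):
    f=grab_frame(n); cv2.imwrite(f"pics/{n}0.png",f["pixels"][:,:,::-1]); np.savez(f"pics/{n}0.npz",**f)
    print(n,f["K"].tolist(),(-f["R"].T@f["t"]).round(3),f["R"].round(3).tolist())
print(sensors.get_clock(),sensors.get_ee_rot().round(2) if hasattr(sensors.get_ee_rot(),'round') else sensors.get_ee_rot())
E
```

```text
scene [[523.7113155115356, 0.0, 279.8569261718848], [0.0, 523.7113155115356, 216.67121543288485], [0.0, 0.0, 1.0]] [-0.184  0.449  0.485] [[-0.64, -0.768, -0.024], [-0.304, 0.282, -0.91], [0.706, -0.575, -0.414]]
top [[529.3281589709178, 0.0, 273.41564577882326], [0.0, 529.3281589709178, 209.74244200964853], [0.0, 0.0, 1.0]] [ 0.256 -0.045  0.956] [[-0.178, -0.984, -0.004], [-0.962, 0.175, -0.208], [0.206, -0.033, -0.978]]
0.1 [[-0.   -0.89  0.45]
 [-0.    0.45  0.89]
 [-1.   -0.   -0.  ]]
```

View pics/scene0.png

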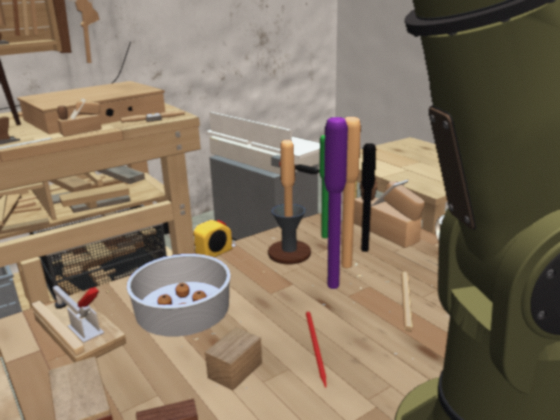

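View pics/top0.png

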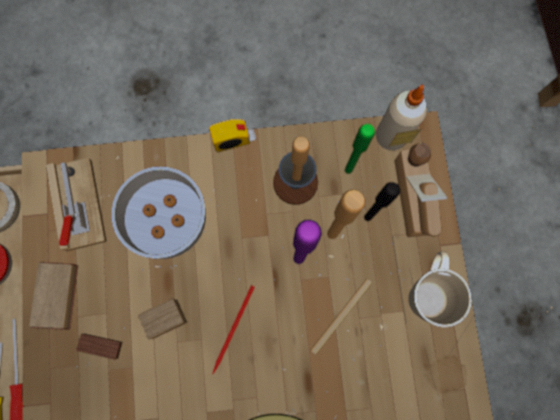

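Rod candidates (scene px / top px): pale rod in the funnel stand (288,160 / 300,150), larger pale rod (350,150 / 350,205), purple (336,150 / 307,235), green (325,190 / 365,140) and black (368,190 / 385,200). I choose the smaller pale one, which stands in the stand. The pan is at top (158,212), with beads at (170,200), (149,210), (178,220) and (158,232). A close crop comes next to check the choice.

```bash
cat > h.py <<'E'
import numpy as np,cv2
def ray(f,p):
    d=f["R"].T@np.linalg.solve(f["K"],np.array([p[0],p[1],1.])); return -f["R"].T@f["t"],d/np.linalg.norm(d)
def onz(f,p,z):
    c,d=ray(f,p); return c+d*(z-c[2])/d[2]
def proj(f,X):
    q=f["K"]@(f["R"]@np.asarray(X)+f["t"]); return q[:2]/q[2]
def two(f,p,g,q):
    c,d=ray(f,p);e,k=ray(g,q)
    s=np.linalg.lstsq(np.c_[d,-k],e-c,rcond=None)[0]; a,b=c+s[0]*d,e+s[1]*k
    return (a+b)/2,np.linalg.norm(a-b)
E
python3 - <<'E'
from h import *
S=dict(np.load("pics/scene0.npz"));T=dict(np.load("pics/top0.npz"))
s,t=S["pixels"],T["pixels"]
def c(im,x,y,w,h,k): return cv2.resize(im[y:y+h,x:x+w],None,fx=k,fy=k,interpolation=cv2.INTER_CUBIC)
a=c(s,250,125,100,150,4); b=c(t,260,125,100,90,4);d=c(t,108,160,100,60+45,4)[:210*2-0]
b=b[:300];d=c(t,108,164,100,100,3)
m=np.zeros((600,800,3),np.uint8); m[:600,:400]=a; m[:300,400:]=b; m[300:600,400:700]=d
cv2.imwrite("pics/c1.png",m[:,:,::-1])
def mask_comp(im,seed,lo,hi):
    hsv=cv2.cvtColor(im,cv2.COLOR_RGB2HSV); return hsv
for im,p in((s,(288,160)),(s,(288,195)),(s,(350,150)),(s,(270,240)),(t,(300,148)),(t,(297,168)),(t,(340,230)),(t,(297,195)),(s,(288,240)),(s,(288,250)),(t,(170,200)),(t,(160,215)),(t,(285,160))):
    print(p,im[p[1],p[0]],cv2.cvtColor(im,cv2.COLOR_RGB2HSV)[p[1],p[0]])
E
```

```text
(288, 160) [181 133  88] [ 15 131 181]
(288, 195) [152 111  73] [ 14 133 152]
(350, 150) [166 121  80] [ 14 132 166]
(270, 240) [177 153 122] [ 17  79 177]
(300, 148) [192 153 108] [ 16 112 192]
(297, 168) [88 63 35] [ 16 154  88]
(340, 230) [104  75  46] [ 15 142 104]
(297, 195) [74 44 31] [  9 148  74]
(288, 240) [46 46 46] [ 0  0 46]
(288, 250) [55 54 54] [ 0  5 55]
(170, 200) [102  69  43] [ 13 148 102]
(160, 215) [143 154 178] [111  50 178]
(285, 160) [65 66 64] [45  8 66]
```

View pics/c1.png

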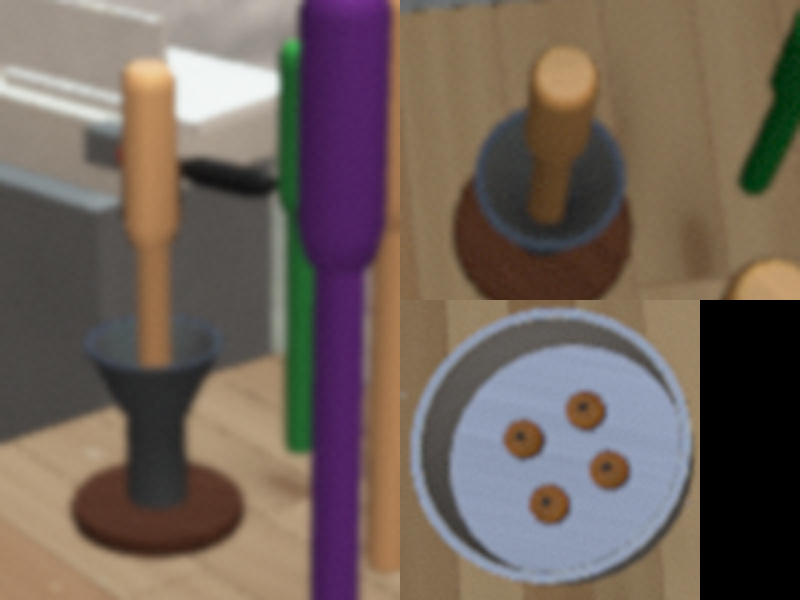

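The crop confirms the choice. It shows a pale rod standing in the dark funnel, with its top end at about scene (287,140) / top (301,144). The funnel mouth is at top (297,169), and the pan holds four barrel beads. Now to measure.

```bash
cat > meas.py <<'E'
from h import *
def rodaxis(S,T,ws,wt,zoff=None):
    """intersect the two viewing planes through the rod's centre line -> point, direction"""
    N=[];C=[];out=[]
    for f,w in((S,ws),(T,wt)):
        x,y,W,H=w
        hsv=cv2.cvtColor(f["pixels"][y:y+H,x:x+W],cv2.COLOR_RGB2HSV)
        m=((hsv[:,:,0]>8)&(hsv[:,:,0]<22)&(hsv[:,:,1]>105)&(hsv[:,:,2]>70)).astype(np.uint8)
        n,l,st,_=cv2.connectedComponentsWithStats(m); k=1+np.argmax(st[1:,4]); m=(l==k)
        pts=[]
        for r in range(H):
            c=np.flatnonzero(m[r])
            if len(c)>4: pts.append((x+c.min()/2+c.max()/2,y+r,len(c)))
        p=np.array(pts); out.append(p)
        q=p[4:-3]; a=np.polyfit(q[:,1],q[:,0],1)
        P=[(np.polyval(a,v),v) for v in(q[0,1],q[-1,1])]
        c,d=ray(f,P[0]);_,e=ray(f,P[1]); n=np.cross(d,e);N.append(n/np.linalg.norm(n));C.append(c)
    d=np.cross(*N); d/=np.linalg.norm(d); d*=np.sign(d[2])
    X=np.linalg.solve(np.array([N[0],N[1],[0,0,1]]),[N[0]@C[0],N[1]@C[1],.15])
    return X,d,out
E
python3 - <<'E'
from meas import *
S=dict(np.load("pics/scene0.npz"));T=dict(np.load("pics/top0.npz"))
X,d,o=rodaxis(S,T,(265,130,45,86),(285,130,40,55))
print("axis at .15",X,"dir",d,"tilt",np.degrees(np.arccos(d[2])))
for p in o: print(p[::6].tolist(),p[-1])
for z in(.2,.21,.215,.22,.225,.23,.24): 
    A=X+d*(z-.15)/d[2]; print(z,proj(S,A).round(1),proj(T,A).round(1))
# stand
t=T["pixels"]; h=cv2.cvtColor(t,cv2.COLOR_RGB2HSV)
# disc + pan rim
def fit(f,mask,win,z,inner=False):
    x,y,W,H=win; m=np.zeros(mask.shape,np.uint8); m[y:y+H,x:x+W]=mask[y:y+H,x:x+W]
    c=max(cv2.findContours(m,cv2.RETR_EXTERNAL,cv2.CHAIN_APPROX_NONE)[0],key=len)[:,0,:]
    h=cv2.convexHull(c)[:,0,:]
    P=np.array([onz(f,p,z)[:2] for p in h]); 
    (cx,cy),r=cv2.minEnclosingCircle(P.astype(np.float32)); e=cv2.fitEllipse((P*1000).astype(np.float32))
    return (cx,cy,r),e
g=(h[:,:,1]<60)&(h[:,:,2]>70)
g2=(h[:,:,1]<75)&((h[:,:,0]>90))
print("pan hue", fit(T,g2.astype(np.uint8),(105,160,105,102),.058))
dk=(h[:,:,0]>=90)&(h[:,:,0]<130)&(h[:,:,2]<130)
print("mouth",fit(T,dk.astype(np.uint8),(270,140,55,55),.094))
hs=cv2.cvtColor(S["pixels"],cv2.COLOR_RGB2HSV)
g3=(hs[:,:,1]<75)&(hs[:,:,0]>90)&(hs[:,:,2]>60)
print("pan scene",fit(S,g3.astype(np.uint8),(120,250,118,85),.058))
b=((h[:,:,0]>5)&(h[:,:,0]<20)&(h[:,:,1]>100)).astype(np.uint8)
m=np.zeros_like(b); m[190:242,135:190]=b[190:242,135:190]
n,l,st,ce=cv2.connectedComponentsWithStats(m)
for k in range(1,n):
    if st[k,4]>20: print("bead",st[k,4],ce[k].round(1),onz(T,ce[k],.018).round(4))
print(proj(T,onz(T,(297.5,169.5),.094)),"mouth hand",onz(T,(297.5,169.5),.094), "scene mouth hand",onz(S,(250+153/4,125+345/4),.094))
# disc in scene hand ellipse
print("disc scene",onz(S,(250+158/4,125+505/4),.012), "disc top px",onz(T,(296,182.5),.012))
E
```

```text
axis at .15 [ 0.49646318 -0.1257892   0.15      ] dir [0.00225808 0.00404773 0.99998926] tilt 0.26556555475680566
[[286.0, 144.0, 11.0], [287.0, 150.0, 11.0], [287.0, 156.0, 11.0], [286.5, 162.0, 14.0], [287.5, 168.0, 14.0], [287.5, 174.0, 14.0], [287.5, 180.0, 14.0], [287.5, 186.0, 8.0], [288.0, 192.0, 7.0], [288.0, 198.0, 7.0], [288.0, 204.0, 7.0], [288.0, 210.0, 7.0]] [288.5 215.    6. ]
[[300.5, 136.0, 6.0], [300.5, 142.0, 18.0], [300.5, 148.0, 18.0], [299.5, 154.0, 16.0], [299.0, 160.0, 15.0], [298.0, 166.0, 9.0], [297.0, 172.0, 9.0], [296.0, 178.0, 7.0]] [296.5 179.    6. ]
0.2 [286.9 155.1] [299.8 150.7]
0.21 [286.8 149.6] [300.1 148.6]
0.215 [286.7 146.9] [300.3 147.5]
0.22 [286.6 144.2] [300.4 146.4]
0.225 [286.6 141.4] [300.5 145.2]
0.23 [286.5 138.6] [300.7 144.1]
0.24 [286.4 133. ] [301.  141.8]
pan hue ((0.4772205948829651, 0.12191339582204819, 0.08212991058826447), ((477.3951416015625, 122.06986236572266), (161.59158325195312, 163.7041778564453), 121.7219467163086))
mouth ((0.4987375736236572, -0.12573499977588654, 0.0319836251437664), ((499.2144775390625, -126.14983367919922), (61.75397872924805, 62.802513122558594), 66.80441284179688))
pan scene ((0.47397568821907043, 0.12361129373311996, 0.08471325784921646), ((473.34320068359375, 123.08715057373047), (160.20838928222656, 169.58511352539062), 73.44305419921875))
bead 103 [169.4 200.5] [0.5039 0.1064 0.018 ]
bead 103 [148.7 210. ] [0.493  0.1457 0.018 ]
bead 102 [177.4 220.2] [0.4651 0.0972 0.018 ]
bead 107 [157.5 231.7] [0.4506 0.1354 0.018 ]
[297.5 169.5] mouth hand [ 0.49836898 -0.12669046  0.094     ] scene mouth hand [ 0.49125057 -0.12173397  0.094     ]
disc scene [ 0.48838142 -0.12052528  0.012     ] disc top px [ 0.49746834 -0.12705863  0.012     ]
```

```bash
python3 - <<'E'
from h import *
from workcell import kinematics
S=dict(np.load("pics/scene0.npz"));T=dict(np.load("pics/top0.npz"))
for n,s,t,b in(("purple",(336,122),(308,230),(334,286)),("bigpale",(352,121),(352,199),(348,267)),("green",(325,138),(367,131),(325,237)),("black",(369,147),(391,188),(366,249))):
    X,e=two(S,s,T,t); print(n,X.round(3),round(e,4),"base",onz(S,b,0).round(3))
P=np.array([.4968,-.1258])
for a in range(0,180,15):
    c,s=np.cos(np.radians(a)),np.sin(np.radians(a)); z=np.array([c,s,0]);x=np.array([0,0,-1.]);R=np.c_[x,np.cross(z,x),z]
    r=[]
    for p in((*P,.168),(*P,.36),(.477,.122,.166),(.44,.11,.166),(.477,.122,.3)):
        q=kinematics.solve_ik(np.array(p),R); r.append(None if q is None else np.round(q,1).tolist())
    print(a,sum(v is not None for v in r),r[0],r[3])
E
```

```text
purple [ 0.362 -0.108  0.287] 0.0028 base [ 0.358 -0.109  0.   ]
bigpale [ 0.394 -0.175  0.271] 0.0056 base [ 0.387 -0.175  0.   ]
green [ 0.506 -0.229  0.208] 0.0 base [ 0.503 -0.229  0.   ]
black [ 0.413 -0.246  0.207] 0.003 base [ 0.412 -0.252  0.   ]
0 5 [-0.5, 0.1, 0.7, 1.9, -0.0, 1.2, 0.2] [-0.7, -0.1, 0.4, 2.0, 0.0, 1.2, -0.3]
15 5 [-0.5, 0.1, 0.7, 1.9, -0.0, 1.2, 0.5] [-0.7, -0.1, 0.3, 2.0, 0.0, 1.2, -0.1]
30 5 [-0.5, 0.1, 0.7, 1.9, -0.1, 1.2, 0.8] [-0.6, -0.1, 0.3, 2.0, 0.0, 1.2, 0.2]
45 5 [-0.5, 0.1, 0.7, 1.9, -0.1, 1.2, 1.0] [-0.6, -0.1, 0.3, 2.0, 0.0, 1.2, 0.5]
60 5 [-0.5, 0.1, 0.7, 1.9, -0.1, 1.2, 1.3] [-0.6, -0.1, 0.3, 2.0, 0.0, 1.2, 0.7]
75 5 [-0.5, 0.1, 0.7, 1.9, -0.1, 1.2, 1.6] [-0.6, -0.1, 0.3, 2.0, 0.0, 1.2, 1.0]
90 5 [-0.5, 0.1, 0.7, 1.9, -0.1, 1.2, 1.8] [-0.6, -0.1, 0.3, 2.0, 0.0, 1.2, 1.3]
105 5 [-0.5, 0.1, 0.7, 1.9, -0.1, 1.2, 2.1] [-0.6, -0.1, 0.3, 2.0, 0.0, 1.2, 1.5]
120 5 [-0.5, 0.1, 0.7, 1.9, -0.1, 1.2, 2.3] [-0.6, -0.1, 0.3, 2.0, 0.0, 1.2, 1.8]
135 5 [-0.5, 0.1, 0.7, 1.9, -0.1, 1.2, 2.6] [-0.6, -0.1, 0.3, 2.0, 0.0, 1.2, 2.0]
150 4 [1.3, 0.2, -1.2, 1.8, 0.2, 1.2, 2.6] [-0.6, -0.1, 0.3, 2.0, 0.0, 1.2, 2.3]
165 3 None [-0.6, -0.1, 0.2, 2.0, 0.0, 1.2, 2.6]
```

```bash
cat >> h.py <<'E'
def ori(deg=60):
    c,s=np.cos(np.radians(deg)),np.sin(np.radians(deg)); z=np.array([c,s,0]);x=np.array([0,0,-1.]);return np.c_[x,np.cross(z,x),z]
E
python3 - <<'E'
from h import *
from workcell import ctrl,claw,grab_frame,sensors
R=ori();P=[.4968,-.1258]
ctrl.movel(np.array([.291,.581,.38]),feed=.2)
ctrl.movep(np.array(P+[.38]),R)
print(sensors.get_clock(),sensors.get_position(),sensors.get_wrist_force())
print(ctrl.movel(np.array(P+[.25]),feed=.15,f_stop=8))
for n in("scene","top"):
    f=grab_frame(n); cv2.imwrite(f"pics/{n}1.png",f["pixels"][:,:,::-1])
a=np.hstack([cv2.imread("pics/scene1.png"),cv2.imread("pics/top1.png")]);cv2.imwrite("pics/m1.png",cv2.resize(a,(800,300)))
E
```

```text
3.5917 [ 0.49718996 -0.12469274  0.37994476] [0.10795937 0.41371254 0.60770819]
False
```

View pics/m1.png

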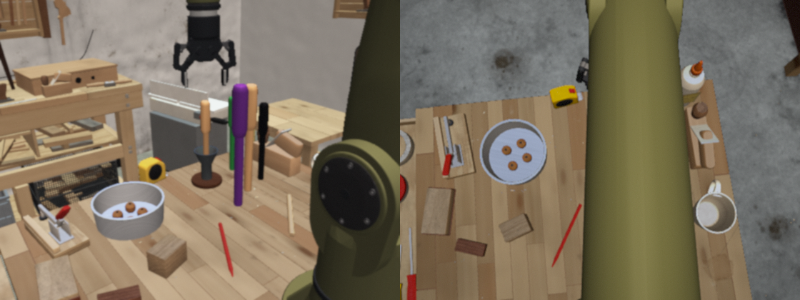

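The gripper is centred over the pale rod (mosaic about (205,80), rod top (205,102)) and the forearm is high above the neighbouring rods. Next I descend and grip.

```bash
python3 - <<'E'
from h import *
from workcell import ctrl,claw,grab_frame,sensors
P=[.4968,-.1258]
print(ctrl.movel(np.array(P+[.168]),feed=.08,f_stop=8),sensors.get_position(),sensors.get_wrist_force())
claw.close_gripper()
print(sensors.get_finger_gap(),sensors.get_wrist_force(),sensors.get_position())
print(ctrl.movel(np.array(P+[.32]),feed=.1,f_stop=15),sensors.get_finger_gap(),sensors.get_wrist_force(),sensors.get_wrist_torque())
f=grab_frame("scene"); cv2.imwrite("pics/s2.png",f["pixels"][:260,180:420,::-1]); np.savez("pics/s2.npz",**f);print(sensors.get_clock(),sensors.get_position())
E
```

```text
False [ 0.49726991 -0.12588236  0.16861972] [-0.07455288  0.18157459 -0.54709033]
0.024527453903228826 [-0.60686159  0.01587912  2.14470669] [ 0.49702661 -0.12585094  0.16830249]
False 0.024556142348748512 [-0.23697493 -0.34068751 -1.28235765] [-0.00810578 -0.00197793 -0.01050395]
8.1833 [ 0.49653593 -0.1257277   0.31933225]
```

View pics/s2.png

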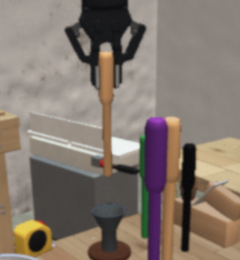

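The rod is gripped and hangs straight below the fingers, with its tip at about full-image (288,176), as predicted. Now I move to the pan and push the beads outward along spokes, then make a loop.

```bash
cat > pan.py <<'E'
from h import *
C=np.array([.4767,.122]);H=.156
B=np.array([[.5039,.1064],[.493,.1457],[.4651,.0972],[.4506,.1354]])
def at(x,y,tip): return np.array([x,y,tip+H])
E
python3 - <<'E'
from pan import *
from workcell import ctrl,claw,grab_frame,sensors
ctrl.movel(at(*C,.16),feed=.2)
print(ctrl.movel(at(*C,.010),feed=.1,f_stop=10),sensors.get_position(),sensors.get_wrist_force())
for i in(0,1,3,2):
    u=B[i]-C; u/=np.linalg.norm(u)
    s=ctrl.movel(at(*(C+.038*u),.010),feed=.07,f_stop=12); print(i,s,sensors.get_wrist_force().round(1))
    ctrl.movel(at(*C,.010),feed=.12)
for a in np.linspace(0,2*np.pi,17):
    if ctrl.movel(at(*(C+.028*np.array([np.cos(a),np.sin(a)])),.010),feed=.08,f_stop=12): print("stop",a); break
ctrl.movel(at(*C,.010),feed=.1)
ctrl.movel(at(*C,.16),feed=.15)
ctrl.movel(at(.4968,-.1258,.16),feed=.2)
f=grab_frame("top");g=grab_frame("scene"); np.savez("pics/t3.npz",**f)
print(sensors.get_clock(),sensors.get_finger_gap())
a=cv2.resize(f["pixels"][155:270,100:220],(480,460));b=cv2.resize(g["pixels"][240:340,120:240],(300,250))
m=np.zeros((460,780,3),np.uint8);m[:,:480]=a;m[:250,480:]=b;cv2.imwrite("pics/m3.png",m[:,:,::-1])
h=cv2.cvtColor(f["pixels"],cv2.COLOR_RGB2HSV)
b=((h[:,:,0]>5)&(h[:,:,0]<20)&(h[:,:,1]>100)).astype(np.uint8)
k=np.zeros_like(b);p=proj(f,[*C,.005]).astype(int);cv2.circle(k,tuple(int(v) for v in p),42,1,-1)
n,l,st,ce=cv2.connectedComponentsWithStats(b*k)
for i in range(1,n):
    if st[i,4]>20:
        X=onz(f,ce[i],.018)[:2]; print(st[i,4],X.round(4),(np.linalg.norm(B-X,axis=1)*1000).round(1),np.linalg.norm(X-C).round(4))
E
```

```text
False [0.47715832 0.1221214  0.16665045] [ 0.01418794 -0.05555544 -0.44581402]
0 False [-0.5 -0.4  0.1]
1 False [-0.  -0.8 -0.3]
3 False [ 0.2  0.9 -1.1]
2 False [-0.1 -0.2 -0.9]
23.9667 0.024637700866044332
109 [0.5293 0.089 ] [30.8 67.3 64.7 91.4] 0.0621
112 [0.5078 0.1755] [69.2 33.2 89.1 69.8] 0.0618
86 [0.45   0.0716] [64.2 85.7 29.7 63.8] 0.057
107 [0.4246 0.1463] [88.8 68.4 63.6 28.2] 0.0575
```

View pics/m3.png

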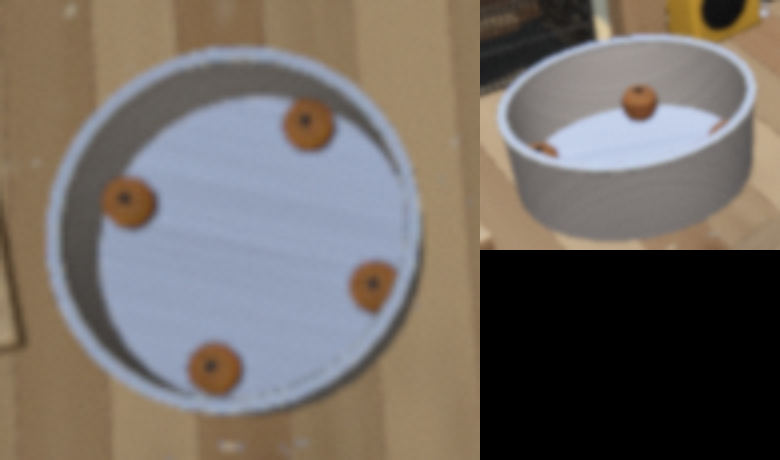

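All four beads stand against the pan wall (crop (308,125), (130,202), (375,287), (215,370)), each moved 28–33 mm. Now the rod goes back in its stand.

```bash
python3 - <<'E'
from pan import *
from workcell import ctrl,claw,grab_frame,sensors
print(ctrl.movel(at(.497,-.1258,.10),feed=.15,f_stop=10))
print(ctrl.movel(at(.497,-.1258,.0125),feed=.06,f_stop=8),sensors.get_position(),sensors.get_wrist_force())
E
```

```text
False
False [ 0.49730551 -0.12585409  0.16891759] [-0.16380408 -0.48451516 -0.37025375]
```

```bash
python3 - <<'E'
from pan import *
from meas import rodaxis
from workcell import ctrl,claw,grab_frame,sensors
claw.open_gripper(); ctrl.pause(.3)
print(sensors.get_finger_gap())
ctrl.movel(np.array([.497,-.1258,.30]),feed=.1,f_stop=8)
ctrl.movel(np.array([.497,-.1258,.38]),feed=.15)
ctrl.movep(np.array([.45,.35,.38]),ori())
f=grab_frame("top");g=grab_frame("scene")
print(sensors.get_clock(),sensors.get_position())
X,d,o=rodaxis(g,f,(265,130,45,86),(285,130,40,55));print(X,d,o[0][0],o[1][0])
a=np.hstack([g["pixels"],f["pixels"]]);cv2.imwrite("pics/m4.png",cv2.resize(a,(800,300),interpolation=cv2.INTER_AREA)[:,:,::-1])
E
```

```text
0.08533996653390252
31.0333 [0.45099528 0.34866403 0.37990753]
[ 0.49680527 -0.12571729  0.15      ] [ 9.13389837e-03 -2.13489293e-04  9.99958262e-01] [286.5 143.    5. ] [301.5 136.    8. ]
```

View pics/m4.png

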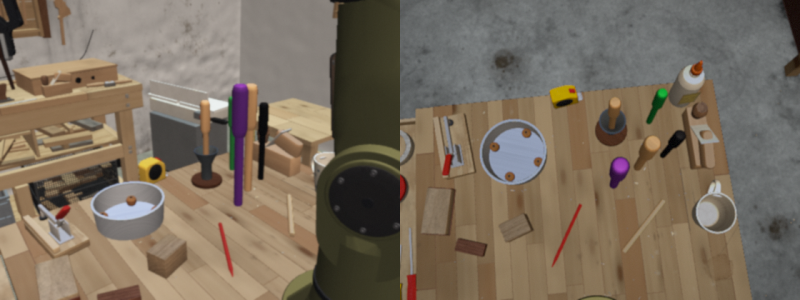

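The rod stands upright in its stand (mosaic (205,135) / (613,115)), all four beads are in the pan, and the other rods are untouched. Handing in.

```bash
python3 -c "
from workcell import job
print(job.finish_job())"
```

```text
the job is handed in; nothing more can be done
None
```

The job is done and handed in at about 31 s, well under the 72 s limit. I gripped the pale rod in the stand by its handle from above and pushed each bead outward with it. I then made one loop round the inner pan, which the beads at the wall were probably clear of, and put the rod back in its stand.

- **Beads:** after stirring, the top camera measured the four beads 28, 30, 31 and 33 mm from where they lay. All four were upright against the pan wall, and the last picture still shows them in the pan.
- **Rod:** after release it stands in the stand, leaning about 0.5°, at the same position as before (within about 1 mm). The arm is clear of everything and the other rods stand where they did.
- **Forces:** none of the force stops (8–15 N) triggered. The wrist readings I printed stayed within a few newtons.
- **Disagreement:** the two cameras differed by 3–4 mm on the pan centre. My rough hand estimate of the stand from the scene camera was up to 9 mm off the top view. I worked mainly from the top view, and the grasp and return both went in without contact trouble.

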